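# Present a loose lens barrel to the inspection camera on its tray

## Robot

A 6-joint arm with a two-finger parallel gripper is mounted at the origin on the work surface. World frame = base frame: x ahead of the robot, y to its left, z up, the work surface at z = 0. Lengths are in m, angles in rad, forces in N, time in s.
With the tool pointing down it reaches from about 0.35 to 0.875 m from the base axis. Payload 4.2 kg.
Tool frame: the origin (TCP) lies midway between the tips of the shut fingers; the grasp point (between the pads) lies 19 mm behind it (robot.grip_depth is the distance from the TCP to the grasp point, in m); z points along the fingers, y is the line along which they close (so a half turn about z gives the same grasp; the last joint's range is limited). The gripper opens to 85 mm and grips with 20 to 120 N. Pads are 22 mm wide; open, the fingers measure 114 mm over their backs; the gripper's body (76 mm by 85 mm) begins 54 mm behind the grasp point. The pads swing forward as they close: fully open they stand 13 mm farther back than shut.
Start: joints at [0.259, 0.385, 0.008, 0, -1.194, -0.259], TCP at [0.625, 0, 0.231] pointing down, gripper open.
Joint ranges: [-3.14, 3.14], [-1.21, 2.06], [-1.07, 1.41], [-3.16, 2.05], [-2.99, -0.16], [-3.1, 3.1]. Speed limits (rad/s): [2.79, 2.79, 3.14, 3.14, 3.14, 3.14].

## Interface

Orientations are given as [roll, pitch, yaw] about the fixed x, y, z axes, in that order (R = Rz(yaw) Ry(pitch) Rx(roll)).
In Python, from workcell import robot gives the robot as it stands.
- The arm moves only by the tool drive_tool, never from a script. Its argument "increments" is a list of rows, each a list of 3 entries, a list of its own where there are three numbers: the shift along the tool's x, y, z in cm, then the turn, a rotation vector about the tool's x, y, z in degrees, then the opening, from 0 (shut) to 1 (fully open). A call has 1 to 12 rows; each row is the pose to reach, as a shift and turn from the pose commanded when the call began, along the tool's axes at that moment; what a row does not reach only later rows make up. A row lasts 1/12 s, in which the tool goes at most 41.7 mm and 7.16 degrees, less where a joint would pass 70% of its speed; a pose out of reach is approached as far as the arm can. A call with a gripper value outside its range is refused whole. The fingers move at their own pace and stop on an object; "force" is the grip in N (left out, the last holds). Time passes only in rows, so rows that repeat a pose let the fingers close. It gives the time, the measured TCP pose, the force, the opening and the grip force at its end, in the units of the state.
- robot.read_state(): the state, without advancing time (a new reading comes with each control period).
- robot.capture(name): name is "scene" or "side" or "wrist"; returns the picture (400x640x3 uint8, red, green, blue); there is no depth.
- robot.get_calibration(name): a dict with "camera_matrix" (3x3 intrinsics, pixels), "dist_coeffs" ([k1, k2, p1, p2, k3] as OpenCV has them; the pictures are not rectified), "rvec" (rotation vector, rad) and "tvec" (3), from world to camera coordinates, as OpenCV has them. Camera axes: x right, y down, z forward; pixel columns grow to the right and rows downward; lengths in m; the calibration is good to about 2 mm. A picture is of the moment at which its call begins: read the wrist's pose just before it. get_calibration takes no time and is no camera call; for the wrist camera it gives the pose at the moment of the call.
- robot.close_job(): hands the job in; it is judged then, once.
Trained networks look in the newest picture that a camera, given by its name, has taken for a name from the list of things; names that differ only in an ending like _2 or _b are one class to them, and where a whole thing is asked for, a point or a joint stands for the part that bears it (a point fixed in the world has none). Each returns a list of dicts, best first, with "confidence" (0 to 1); they miss things now and then, are a little off and sometimes report something else, mostly with a low value. They report only what shows in the picture. A call takes as long as a camera call. They do not tell look-alikes from the thing itself.
- robot.silhouettes(camera, label): "mask" (400x640 bool, what is visible of it).
- robot.landmark_of(camera, label): "centre" ([x, y, z] in m, in world coordinates, good to about 4 mm: a listed point, or the origin of a listed thing).
The state is a dict: "t": time; "joints": joint angles; "qd": joint speeds; "effort": joint torques, N m; "position": TCP position; "tool_rot": TCP orientation; "wrist_force": force on the tool from outside, world axes, zero at the start; "moment": the same for the moment, N m; "gripper_width": opening from 0.0 (shut) to 1.0 (fully open); "grasp_force": force on a finger pad.
Only numpy, scipy, OpenCV 4.12 (cv2) and the standard library are available. Lean on these libraries where they do the work, as an engineer would, in place of code of your own. Each camera call takes 0.05 s, during which the arm holds its last target. There are 200 camera calls.

## Task

Pick up the lens tray by its orange grip with the loose black lens barrel lying in its lane, carry it to the focus point in front of the inspection camera with the lane running square across the camera's line of sight, and keep the barrel over the yellow mark, at the focus point, through an exposure of at least five seconds. The lane is sprung and sags under the barrel, which rolls at a slight tilt: it must never leave the lane, and neither the camera nor the other things on the table may be disturbed. The program finishes while still holding the tray up there with the barrel over the mark.

Things in the scene. Friction and masses are not known exactly. Their poses are not given: they have to be found in the camera images.
- tray: Loose lens tray (base), about 0.40 kg, plus 0.15 kg for the lane it carries. Origin on the underside below the grip; z up, x from the grip to the lane (at the start roughly away from the robot), y along the lane. Grey base plate x -65..24, y -80..80, 6 mm thick; dark steel counterweight bar at x = -52 mm (20 x 150 mm, top at z = 22 mm). Balanced under the grip.
- lane (a joint): Tilt of the lane against the tray base (rad), + raises its +y end. Sprung pivot about the tray's x, nominal 2.4 N m/rad (damping 0.04 N m s/rad), through the lane's middle at tray (60, 0, 14) mm: lifted off the table, the lane sags to the side where the barrel lies, about 0.65 rad per metre of the barrel's distance from the pivot. On the table it lies flat, value 0.
- tray_grip (a point): Centre of the grip height, tray frame (0, 0, 48) mm. The grip is an orange upright block, 36 mm along x, 20 mm along y, from z = 6 to 66 mm: pinch it from above, fingers closing along the tray's y on the 20 mm thickness. Same axes as the tray.
- lane_mark (a point): Where the barrel's centre belongs, fixed to the lane: over the middle of the yellow patch (30 mm along y), at (60, 55, 36) mm in the tray frame when the lane is level. Lane: aluminium, 300 mm along y, floor at tray z = 6 mm, side walls 50 mm apart and 8 mm high, low black end stops (10 mm) that end the barrel's travel at y = +/-121 mm; arriving fast it jumps over them. Axes of the lane.
- barrel_center (a point): Centre of the loose black lens barrel with red ring, 60 mm diameter, 44 mm long, about 0.16 kg, lying across the lane (axis along the tray's x); the point turns with it. With a small tilt A (rad) it accelerates at about 6.5 m/s2 x A downhill; if the tray accelerates by a along y, it lags by 0.67 a. Rolling resistance takes off about 0.01 rad of tilt.
- camera: Fixed black macro camera on a low stand at the table's far side, 0.22 m tall. The frame's origin lies on the table straight under the focus point; the camera stands beyond it at +x and looks along -x; y is level, square to its line of sight. Lens front at x = 177 mm (68 mm diameter, axis at z = 160 mm), base plate x 185..315, y -75..75 mm, body 128 mm wide along y. Do not touch it.
- camera_focus (a point): Focus point in the air where the barrel's centre is to be held: on the lens axis, 160 mm straight above the camera frame's origin. The tray's x axis points at the camera when the lane is square. Same axes as the camera.
- battery: Loose blue block battery, 48 x 26 x 17 mm, origin under its centre. Leave alone.
- lens_cap: Loose black lens cap, 72 mm diameter, 10 mm thick. Leave alone.
- adapter: Loose grey mains adapter, 75 x 45 x 28 mm. Leave alone.
- grey_wedge: Loose white calibration block with grey steps, 60 x 90 x 20 mm. Leave alone.
Mind the look-alikes: they are no part of the job. Leave any green look-alike of the camera alone.

How it is judged:
On the way, in this order (a step that is already met when the one before it is completed fails the run):
1. the tray is lifted clear of the table by its grip, with the barrel in the lane (height (world z) of tray above 0.05 m and contact force between the fingers and tray above 1 N), for 0.2 s.
2. the barrel stays over the yellow mark (within 15 mm along the lane) and within 35 mm of the focus point for five seconds, lane square to the camera within 0.25 rad (y of barrel_center in the frame of lane_mark between -0.015 and 0.015 m and distance between barrel_center and camera_focus below 0.035 m and angle between the y axis of tray and the y axis of camera, either way round below 0.25 rad and contact force between the fingers and tray above 1 N), for 5 s.
At the end, for the whole second after the job is handed in: The robot still holds the tray up by its grip (underside more than 80 mm over the table, only the fingers carrying it), the barrel is within 25 mm of the mark along the lane and within 45 mm of the focus point, and the lane is square to the camera within 0.25 rad (y of barrel_center in the frame of lane_mark between -0.025 and 0.025 m and distance between barrel_center and camera_focus below 0.045 m and angle between the y axis of tray and the y axis of camera, either way round below 0.25 rad and contact force between the fingers and tray above 1 N and height (world z) of tray above 0.08 m and contact force between tray and camera below 0.5 N); the arm keeps its last pose, push and grip.
It fails at once if the barrel leaves the lane (z of barrel_center in the frame of lane_mark below -0.008 m or z of barrel_center in the frame of lane_mark above 0.019 m or not (y of barrel_center in the frame of lane_mark between -0.19 and 0.08 m) or not (x of barrel_center in the frame of lane_mark between -0.012 and 0.012 m)).
It fails at once if the camera is bumped (contact force between camera and anything else above 3 N).
It fails at once if a bystander is disturbed (distance of any of battery, lens_cap, adapter, grey_wedge from where it was at the start of the episode above 0.03 m).
It also fails if it takes over 64 s, if anything falls off the work surface, if the arm or the gripper's body presses on something with over 40 N, if the wrist force passes 120 N, or if a joint passes its speed limit or range.

## Working session

There is one attempt and no reset: what is moved stays moved. The work goes in short steps, Python scripts to look and compute and a tool call to move; the robot and the scene stay as the last step left them, time stands still between calls to the robot, and variables do not carry over. Pictures are saved under pics/ and viewed, at most 10 in all, crops included, and the job is handed in when it is done.

Besides the shell and the picture viewer there is one more tool, called after "Call:" as a command line: name --argument value ..., lists and objects as JSON in quotes. drive_tool: Moves the arm, as the interface text tells. Its arguments: {"type":"object","properties":{"increments":{"type":"array","items":{"type":"array"}},"force":{"type":"number"}},"required":["increments"]}

```bash
mkdir -p pics
cat > h.py <<'E'
from workcell import robot
import numpy as np, cv2
def lm(cam,l):
    return [(np.round(d["centre"],4).tolist(),round(d["confidence"],2)) for d in robot.landmark_of(cam,l)][:4]
def save(cam,n): cv2.imwrite(f"pics/{n}.png",robot.capture(cam)[:,:,::-1])
def proj(cam,p):
    c=robot.get_calibration(cam);return cv2.projectPoints(np.float64(p).reshape(-1,1,3),np.float64(c["rvec"]),np.float64(c["tvec"]),np.float64(c["camera_matrix"]),np.float64(c["dist_coeffs"]))[0][:,0]
E
python3 - <<'E'
from h import *
save("scene","s1");save("side","d1")
for c in ["scene","side"]:
    for l in ["tray_grip","tray","lane_mark","barrel_center","camera","camera_focus"]: print(c,l,lm(c,l))
s=robot.read_state();print(s["t"],s["position"],s["tool_rot"])
E
```

```text
scene tray_grip [([0.486, 0.1205, 0.0413], 0.82)]
scene tray [([0.4817, 0.1168, 0.0043], 0.9)]
scene lane_mark [([0.5578, 0.1568, 0.0351], 0.57)]
scene barrel_center [([0.5352, 0.0899, 0.0415], 0.63)]
scene camera []
scene camera_focus []
side tray_grip [([0.4845, 0.12, 0.0463], 0.78)]
side tray [([0.484, 0.1208, -0.0009], 0.72)]
side lane_mark [([0.5581, 0.1602, 0.0372], 0.83)]
side barrel_center [([0.538, 0.0836, 0.037], 0.83), ([0.4895, -0.415, 0.0007], 0.39)]
side camera []
side camera_focus []
0.7 [6.24969400e-01 5.59470441e-05 2.31344329e-01] [-3.14154012e+00  5.44296658e-05 -1.57075864e+00]
```

```bash
python3 -c "
import cv2,numpy as np
a=cv2.imread('pics/s1.png');b=cv2.imread('pics/d1.png')
cv2.imwrite('pics/both1.png',cv2.resize(np.vstack([a,b]),(480,600)))"
```

```text
(no output)
```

View pics/s1.png

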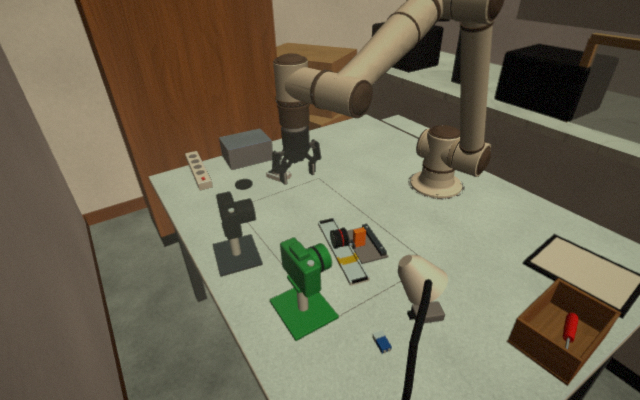

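View pics/d1.png

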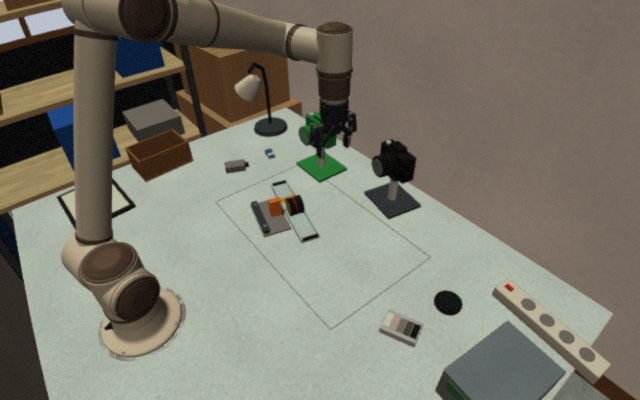

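The scene view shows the tray near (350,245), with the barrel at (345,238). The real black camera is at (237,230) and the green look-alike at (305,280). In the side view the black camera is at (393,165), with its plate around (392,200).

Run:
```python
from h import *
for c in ["scene","side"]:
    im=robot.capture(c); 
    for l in ["camera","camera_focus","lane_mark","tray_grip","barrel_center"]: print(c,l,lm(c,l))
    for d in robot.silhouettes(c,"camera")[:3]:
        m=d["mask"];ys,xs=np.nonzero(m);print(c,"mask",d["confidence"],xs.min(),xs.max(),ys.min(),ys.max(),m.sum(),im[m].mean(0))
a=cv2.imread('pics/s1.png')[180:280,205:272];b=cv2.imread('pics/d1.png')[130:230,355:430]
f=lambda z:cv2.resize(z,None,fx=5.3,fy=5.3,interpolation=cv2.INTER_CUBIC)
cv2.imwrite('pics/c1.png',np.clip(np.hstack([f(a),f(b)])*1.6,0,255))
```

```text
scene camera []
scene camera_focus []
scene lane_mark [([0.5562, 0.1617, 0.0325], 0.66), ([0.6576, 0.4374, 0.0043], 0.5)]
scene tray_grip [([0.4874, 0.1213, 0.0435], 0.97)]
scene barrel_center [([0.5375, 0.085, 0.0433], 0.68), ([0.4834, 0.1154, -0.0006], 0.24)]
scene mask 0.95 212 262 191 275 2670 [65.01273408 66.97827715 57.62621723]
scene mask 0.81 270 337 238 340 4066 [42.81849484 98.51180521 44.47663551]
side camera []
side camera_focus []
side lane_mark [([0.558, 0.1598, 0.0344], 0.94)]
side tray_grip [([0.4868, 0.1195, 0.0462], 0.77)]
side barrel_center [([0.5346, 0.084, 0.0346], 0.73), ([0.6369, -0.4447, 0.0012], 0.7)]
side mask 0.73 297 345 113 181 1248 [42.83814103 97.6161859  48.20432692]
side mask 0.56 364 420 140 218 2626 [40.67022087 41.80312262 39.51675552][ WARN:0@2.555] global loadsave.cpp:1063 imwrite_ Unsupported depth image for selected encoder is fallbacked to CV_8U.
```

View pics/c1.png

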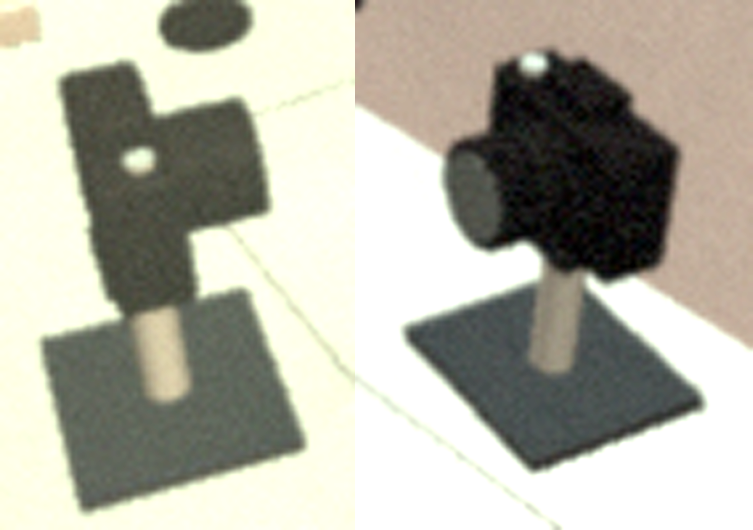

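Pixel positions of the black camera's plate corners:
- Scene: front (251.6,234.7) and (262.5,264), back (212.9,244.2) and (220.7,276.2).
- Side: (364.4,192.3), (389,218.7) and (420.7,206.4). The lens face is at (377.6,167.4).

Run:
```python
from h import *
from scipy.optimize import least_squares
P={"scene":([[185,-75],[185,75],[315,-75],[315,75]],[[251.6,234.7],[262.5,264],[212.9,244.2],[220.7,276.2]]),
"side":([[185,75],[185,-75],[315,-75],[177,0]],[[364.4,192.3],[389,218.7],[420.7,206.4],[377.6,167.4]])}
def pts(q,v):
    x,y,a=v; q=np.array(q)/1000; c,s=np.cos(a),np.sin(a)
    z=[0.16 if abs(p[0]-.177)<1e-6 else 0.008 for p in q]
    return np.c_[x+c*q[:,0]-s*q[:,1],y+s*q[:,0]+c*q[:,1],z]
def r(v,ks=("scene","side")): return np.concatenate([(proj(k,pts(P[k][0],v))-P[k][1]).ravel() for k in ks])
for ks in (("scene","side"),("scene",),("side",)):
    s=least_squares(lambda v:r(v,ks),[.6,0,0],loss="soft_l1");print(ks,s.x.round(4),np.degrees(s.x[2]).round(1),r(s.x,ks).round(1))
# tray yaw: fit combined
L={(0,0,48):[.486,.1203,.0443],(60,55,36):[.5575,.1598,.035]}
```

```text
('scene', 'side') [ 0.5829 -0.0126 -0.1992] -11.4 [-0.4 -0.5 -0.1 -0.9 -0.9  0.2 -1.2 -0.9 -1.2  0.  -0.9 -0.3  0.2 -0.5
 -0.9  0.1]
('scene',) [ 0.5824 -0.0081 -0.2035] -11.7 [ 0.4  0.   0.6 -0.2 -0.2  0.6 -0.7 -0.3]
('side',) [ 0.585  -0.0125 -0.2097] -12.0 [-0.3 -0.  -0.3 -0.1  1.  -0.1 -0.1  0.2]
```

Call:
drive_tool --increments '[[[-3, 3, 0], [0, 0, -7], 1], [[-6, 6, 0], [0, 0, -14], 1], [[-8, 9, 0], [0, 0, -21], 1], [[-10, 12, 0], [0, 0, -28], 1], [[-12, 13.9, 0], [0, 0, -35], 1], [[-12, 13.9, 0], [0, 0, -42], 1], [[-12, 13.9, 0], [0, 0, -49], 1], [[-12, 13.9, 0], [0, 0, -56], 1], [[-12, 13.9, 0], [0, 0, -63], 1], [[-12, 13.9, 0], [0, 0, -70], 1], [[-12, 13.9, 0], [0, 0, -75], 1], [[-12, 13.9, 0], [0, 0, -75], 1]]'

```text
t: 2.4
position: [0.486, 0.1201, 0.2315]
tool_rot: [-3.141, -0.0, -0.26]
wrist_force: [-0.2, -0.1, -0.4]
gripper_width: 1.002
grasp_force: 0.0
```

Run:
```python
from h import *
s=robot.read_state();print(s["t"],s["position"],s["tool_rot"])
save("wrist","w1")
for l in ["tray_grip","lane_mark","barrel_center"]: print(l,lm("wrist",l))
```

```text
2.4 [0.4859649  0.12006765 0.23146524] [-3.14137180e+00 -2.21519370e-04 -2.60303154e-01]
tray_grip [([0.4841, 0.1225, 0.0458], 0.58)]
lane_mark [([0.5557, 0.158, 0.0348], 0.56)]
barrel_center [([0.5335, 0.0885, 0.0374], 0.64)]
```

View pics/w1.png

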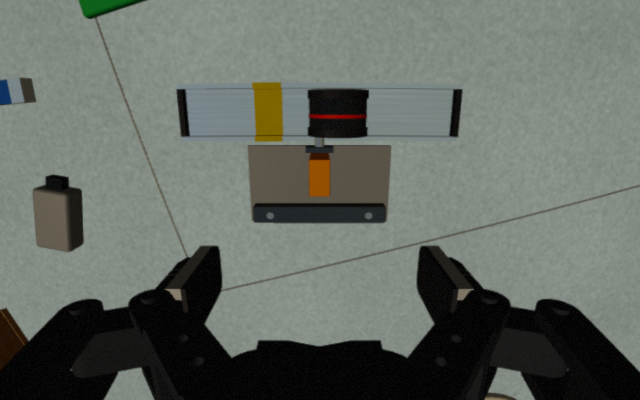

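The wrist view shows the grip centred between the fingers at (319,178), with the lane level in the picture. The yellow mark is at (268,110) and the barrel at (337,113), about 18 mm to -y of the pivot. Next I descend and grip.

Call:
drive_tool --increments '[[[0, 0, 4], [0, 0, 0], 1], [[0, 0, 8], [0, 0, 0], 1], [[0, 0, 12], [0, 0, 0], 1], [[0, 0, 16], [0, 0, 0], 1], [[0, 0, 18.5], [0, 0, 0], 1], [[0, 0, 20.2], [0, 0, 0], 1], [[0, 0, 20.2], [0, 0, 0], 1], [[0, 0, 20.2], [0, 0, 0], 1]]'

```text
t: 3.27
position: [0.4859, 0.1199, 0.0289]
tool_rot: [3.14, 0.001, -0.262]
wrist_force: [0.2, -0.9, 0.4]
gripper_width: 0.999
grasp_force: 0.0
```

Call:
drive_tool --increments '[[[0, 0, 0], [0, 0, 0], 0.6], [[0, 0, 0], [0, 0, 0], 0.4], [[0, 0, 0], [0, 0, 0], 0.2], [[0, 0, 0], [0, 0, 0], 0.1], [[0, 0, 0], [0, 0, 0], 0], [[0, 0, 0], [0, 0, 0], 0], [[0, 0, 0], [0, 0, 0], 0], [[0, 0, 0], [0, 0, 0], 0]]' --force 80

```text
t: 3.93
position: [0.4863, 0.1202, 0.0302]
tool_rot: [-3.141, -0.001, -0.261]
wrist_force: [-1.4, -0.4, 6.4]
gripper_width: 0.223
grasp_force: 79.9
```

```bash
cat >> h.py <<'E'
from scipy.spatial.transform import Rotation as Ro
def pose():
    s=robot.read_state(); R=Ro.from_euler("xyz",s["tool_rot"]).as_matrix()
    T=R@np.diag([1,-1,-1.]) # tray axes
    return s,T,np.array(s["position"])
def meas(n=3,h0=0.029,dbg=0):
    out=[]
    for i in range(n):
        s,T,p=pose(); g=np.linspace(-.13,.13,27)
        W=lambda z:p+(np.c_[0*g+.06,g,0*g+z-h0])@T.T
        pb=proj("wrist",W(.036)); pt=proj("wrist",W(.066)); pf=proj("wrist",W(.006))
        im=robot.capture("wrist"); hsv=cv2.cvtColor(im,cv2.COLOR_RGB2HSV)
        r0,r1=int(min(pt[:,1].min(),pf[:,1].min()))-25,int(max(pb[:,1].max(),pf[:,1].max()))+25
        r0=max(r0,0); roi=np.zeros(hsv.shape[:2],bool); roi[r0:r1]=1
        red=roi&((hsv[...,0]<5)|(hsv[...,0]>174))&(hsv[...,1]>170)&(hsv[...,2]>70)
        yel=roi&(abs(hsv[...,0].astype(int)-24)<5)&(hsv[...,1]>150)&(hsv[...,2]>90)
        xs=np.nonzero(red)[1]; xy=np.nonzero(yel)[1]
        f=lambda x,q:np.interp(-x,-q[:,0],g) 
        y=f((np.percentile(xs,2)+np.percentile(xs,98))/2,pb) if len(xs)>8 else np.nan
        ym=f(xy.mean(),pf) if len(xy)>20 else np.nan
        out.append((s["t"],y*1e3,ym*1e3,len(xs)))
        if dbg: cv2.imwrite(f"pics/{dbg}.png",im[:,:,::-1])
    o=np.array(out); v=np.polyfit(o[:,0],o[:,1],1)[0] if n>1 else 0
    print("t %.2f"%s["t"],"y",o[:,1].round(1),"v %.0f mm/s"%v,"mark",o[-1,2].round(1),"npx",o[-1,3],"tcp",p.round(4),"trayRoll",np.degrees(T[2,1]).round(2),"yaw",np.degrees(np.arctan2(T[1,0],T[0,0])).round(2),"grip",round(s["grasp_force"],1))
E
python3 -c "
from h import *
meas(3,dbg='w2')"
```

```text
t 4.03 y [-18.4 -18.4 -18.5] v -1 mm/s mark 54.7 npx 1478.0 tcp [0.4863 0.1202 0.0302] trayRoll 0.03 yaw -14.98 grip 79.9
```

View pics/w2.png

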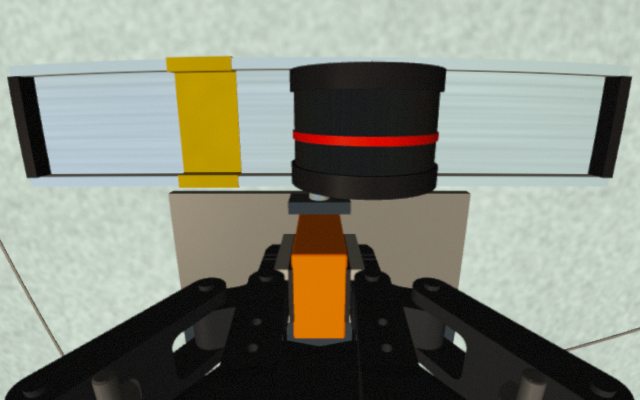

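The grip is firm, the barrel reads y = -18.4 mm at column 365, and the mark check gives 54.7 mm against 55 nominal. Now I lift with a slight counter-tilt.

Call:
drive_tool --increments '[[[0, 0, -0.4], [-0.2, 0, 0], 0], [[0, 0, -1.2], [-0.5, 0, 0], 0], [[0, 0, -2.3], [-0.7, 0, 0], 0], [[0, 0, -3.5], [-0.7, 0, 0], 0], [[0, 0, -4.8], [-0.7, 0, 0], 0], [[0, 0, -6.2], [-0.7, 0, 0], 0], [[0, 0, -7.6], [-0.7, 0, 0], 0], [[0, 0, -9], [-0.7, 0, 0], 0], [[0, 0, -10.3], [-0.7, 0, 0], 0], [[0, 0, -11.4], [-0.7, 0, 0], 0], [[0, 0, -12.1], [-0.7, 0, 0], 0], [[0, 0, -12.4], [-0.7, 0, 0], 0]]'

```text
t: 5.08
position: [0.4856, 0.12, 0.1537]
tool_rot: [3.13, 0.0, -0.262]
wrist_force: [-0.5, 0.5, -7.8]
gripper_width: 0.223
grasp_force: 78.5
```

```bash
python3 -c "
from h import *
meas(4)"
```

```text
t 5.23 y [-19.5 -19.6 -19.7 -19.9] v -2 mm/s mark 55.1 npx 1466.0 tcp [0.4852 0.1198 0.1526] trayRoll -0.75 yaw -15.03 grip 78.5
```

Call:
drive_tool --increments '[[[0.02, 0.05, 0], [0, 0, -0.1], 0], [[0.08, 0.19, 0], [0, 0, -0.2], 0], [[0.19, 0.42, 0], [0, 0, -0.3], 0], [[0.34, 0.75, 0], [0, 0, -0.4], 0], [[0.53, 1.17, 0], [0, 0, -0.5], 0], [[0.76, 1.69, 0], [0, 0, -0.6], 0], [[1.03, 2.3, 0], [0, 0, -0.7], 0], [[1.35, 3.0, 0], [0, 0, -0.8], 0], [[1.69, 3.75, 0], [0, 0, -0.9], 0], [[2.02, 4.5, 0], [0, 0, -1.0], 0], [[2.36, 5.25, 0], [0, 0, -1.1], 0], [[2.7, 6.0, 0], [0, 0, -1.2], 0]]'

```text
t: 6.28
position: [0.4966, 0.0541, 0.1541]
tool_rot: [3.129, 0.0, -0.241]
wrist_force: [0.2, 0.0, -7.8]
gripper_width: 0.225
grasp_force: 78.5
```

Call:
drive_tool --increments '[[[0.34, 0.75, 0], [0, 0, -0.1], 0], [[0.67, 1.5, 0], [0, 0, -0.2], 0], [[1.01, 2.25, 0], [0, 0, -0.4], 0], [[1.35, 3.0, 0], [0, 0, -0.5], 0], [[1.69, 3.75, 0], [0, 0, -0.6], 0], [[2.02, 4.5, 0], [0, 0, -0.7], 0], [[2.36, 5.25, 0], [0, 0, -0.9], 0], [[2.7, 6.0, 0], [0, 0, -1.1], 0], [[3.04, 6.75, 0], [0, 0, -1.3], 0], [[3.36, 7.47, 0], [0, 0, -1.5], 0], [[3.65, 8.12, 0], [0, 0, -1.6], 0], [[3.91, 8.68, 0], [0, 0, -1.7], 0]]'

```text
t: 7.28
position: [0.5139, -0.0393, 0.1551]
tool_rot: [3.129, 0.001, -0.211]
wrist_force: [-0.5, 0.4, -7.2]
gripper_width: 0.222
grasp_force: 78.5
```

Call:
drive_tool --increments '[[[0.2, 0.45, 0], [0, 0, -0.1], 0], [[0.36, 0.8, 0], [0, 0, -0.2], 0], [[0.47, 1.04, 0], [0, 0, -0.3], 0], [[0.53, 1.18, 0], [0, 0, -0.4], 0], [[0.56, 1.25, 0], [0, 0, -0.4], 0], [[0.57, 1.27, 0], [0, 0, -0.4], 0]]'

```text
t: 7.78
position: [0.5167, -0.0521, 0.1552]
tool_rot: [3.129, 0.001, -0.204]
wrist_force: [-0.5, 0.6, -8.0]
gripper_width: 0.223
grasp_force: 78.5
```

```bash
python3 -c "
from h import *
meas(4)"
```

```text
t 7.93 y [-23.2 -23.5 -23.9 -23.9] v -5 mm/s mark 55.3 npx 1472.0 tcp [ 0.5167 -0.0519  0.1552] trayRoll -0.7 yaw -11.68 grip 78.5
```

Call:
drive_tool --increments '[[[0, 0, 0], [-0.5, 0, 0], 0], [[0, 0, 0], [-1, 0, 0], 0], [[0, 0, 0], [-1.5, 0, 0], 0], [[0, 0, 0], [-1.5, 0, 0], 0], [[0, 0, 0], [-1.5, 0, 0], 0], [[0, 0, 0], [-1.5, 0, 0], 0], [[0, 0, 0], [-1.5, 0, 0], 0]]'

```text
t: 8.57
position: [0.5167, -0.0521, 0.1552]
tool_rot: [3.103, 0.001, -0.204]
wrist_force: [0.3, 0.8, -6.6]
gripper_width: 0.22
grasp_force: 78.5
```

```bash
python3 -c "
from h import *
meas(3)"
```

```text
t 8.67 y [-19.4 -18.  -16.8] v 25 mm/s mark 55.2 npx 1464.0 tcp [ 0.5167 -0.0522  0.1553] trayRoll -2.2 yaw -11.71 grip 78.5
```

Call:
drive_tool --increments '[[[0, 0, 0], [0.4, 0, 0], 0], [[0, 0, 0], [0.8, 0, 0], 0], [[0, 0, 0], [1.1, 0, 0], 0], [[0, 0, 0], [1.2, 0, 0], 0], [[0, 0, 0], [1.3, 0, 0], 0], [[0, 0, 0], [1.45, 0, 0], 0], [[0, 0, 0], [1.6, 0, 0], 0], [[0, 0, 0], [1.75, 0, 0], 0]]'

```text
t: 9.38
position: [0.5167, -0.0521, 0.1552]
tool_rot: [3.134, 0.001, -0.204]
wrist_force: [0.2, 1.1, -7.7]
gripper_width: 0.222
grasp_force: 78.5
```

```bash
python3 -c "
from h import *
meas(3)"
```

```text
t 9.48 y [ 8.6 10.2 12. ] v 34 mm/s mark 59.6 npx 1454.0 tcp [ 0.5167 -0.0522  0.1552] trayRoll -0.44 yaw -11.71 grip 78.5
```

Call:
drive_tool --increments '[[[0, 0, 0], [0.2, 0, 0], 0], [[0, 0, 0], [0.4, 0, 0], 0], [[0, 0, 0], [0.6, 0, 0], 0], [[0, 0, 0], [0.75, 0, 0], 0], [[0, 0, 0], [0.9, 0, 0], 0], [[0, 0, 0], [1.05, 0, 0], 0], [[0, 0, 0], [1.2, 0, 0], 0]]'

```text
t: 10.12
position: [0.5167, -0.0521, 0.1552]
tool_rot: [-3.128, 0.001, -0.204]
wrist_force: [1.1, 0.1, -7.6]
gripper_width: 0.224
grasp_force: 78.5
```

```bash
python3 -c "
from h import *
meas(3)"
```

```text
t 10.22 y [32.4 33.8 35. ] v 26 mm/s mark nan npx 1448.0 tcp [ 0.5167 -0.0522  0.1553] trayRoll 0.76 yaw -11.71 grip 78.5
```

Call:
drive_tool --increments '[[[0, 0, 0], [0.05, 0, 0], 0], [[0, 0, 0], [0.15, 0, 0], 0], [[0, 0, 0], [0.25, 0, 0], 0], [[0, 0, 0], [0.35, 0, 0], 0], [[0, 0, 0], [0.5, 0, 0], 0], [[0, 0, 0], [0.8, 0, 0], 0], [[0, 0, 0], [1.0, 0, 0], 0], [[0, 0, 0], [1.2, 0, 0], 0]]'

```text
t: 10.93
position: [0.5167, -0.0522, 0.1553]
tool_rot: [-3.107, 0.001, -0.204]
wrist_force: [0.6, 0.4, -7.9]
gripper_width: 0.225
grasp_force: 78.5
```

```bash
python3 -c "
from h import *
meas(3)"
```

```text
t 11.03 y [50.2 50.7 51.1] v 9 mm/s mark nan npx 1437.0 tcp [ 0.5167 -0.0523  0.1553] trayRoll 1.96 yaw -11.72 grip 78.5
```

Call:
drive_tool --increments '[[[-0.1, 0, 0], [0.05, 0, 0], 0], [[-0.2, 0, 0], [0.05, 0, 0], 0], [[-0.3, 0, 0], [0.05, 0, 0], 0], [[-0.3, 0, 0], [0.05, 0, 0], 0], [[-0.3, 0, 0], [0.05, 0, 0], 0], [[-0.3, 0, 0], [0.05, 0, 0], 0]]'

```text
t: 11.58
position: [0.5138, -0.0515, 0.1553]
tool_rot: [-3.107, 0.0, -0.204]
wrist_force: [-0.7, -0.5, -7.2]
gripper_width: 0.223
grasp_force: 78.5
```

```bash
python3 -c "
from h import *
meas(3,dbg='w3'); save('scene','s2'); save('side','d2')
for c in ['scene','side','wrist']: print(lm(c,'barrel_center'),lm(c,'lane_mark'))
meas(3)"
```

```text
t 11.68 y [51.1 51.2 51.2] v 0 mm/s mark nan npx 1434.0 tcp [ 0.5138 -0.0515  0.1553] trayRoll 2.0 yaw -11.7 grip 78.5
[([0.5785, -0.0131, 0.1677], 0.57)] [([0.5851, -0.0077, 0.158], 0.98), ([0.6399, -0.4428, 0.0009], 0.4)]
[([0.5797, -0.0161, 0.1625], 0.49)] [([0.5807, -0.0073, 0.1609], 0.82), ([0.4909, -0.417, 0.0011], 0.34)]
[([0.5795, -0.0112, 0.1612], 0.98)] []
t 12.23 y [51.2 51.1 51.1] v -1 mm/s mark nan npx 1434.0 tcp [ 0.5138 -0.0515  0.1553] trayRoll 2.0 yaw -11.7 grip 78.5
```

View pics/d2.png

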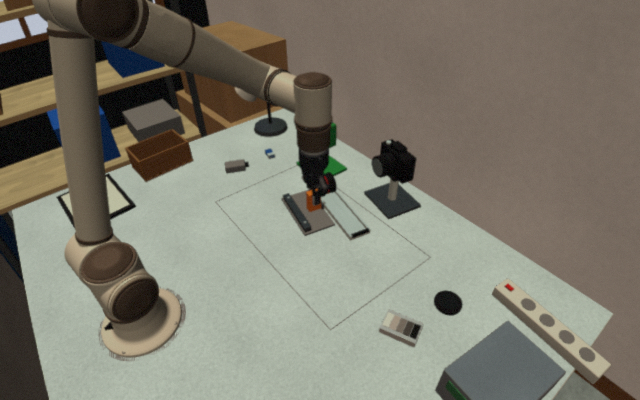

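The side view shows the tray held up in front of the black camera, with the barrel at (327,184) over the mark end of the lane. The barrel is at rest 4 mm from the mark and about 6 mm from the focus point, so I hold for the exposure.

Call:
drive_tool --increments '[[[0, 0, 0], [0, 0, 0], 0], [[0, 0, 0], [0, 0, 0], 0], [[0, 0, 0], [0, 0, 0], 0], [[0, 0, 0], [0, 0, 0], 0], [[0, 0, 0], [0, 0, 0], 0], [[0, 0, 0], [0, 0, 0], 0], [[0, 0, 0], [0, 0, 0], 0], [[0, 0, 0], [0, 0, 0], 0], [[0, 0, 0], [0, 0, 0], 0], [[0, 0, 0], [0, 0, 0], 0], [[0, 0, 0], [0, 0, 0], 0], [[0, 0, 0], [0, 0, 0], 0]]'

```text
t: 13.28
position: [0.5138, -0.0515, 0.1552]
tool_rot: [-3.107, 0.001, -0.204]
wrist_force: [0.5, -0.1, -7.1]
gripper_width: 0.228
grasp_force: 78.5
```

Call:
drive_tool --increments '[[[0, 0, 0], [0, 0, 0], 0], [[0, 0, 0], [0, 0, 0], 0], [[0, 0, 0], [0, 0, 0], 0], [[0, 0, 0], [0, 0, 0], 0], [[0, 0, 0], [0, 0, 0], 0], [[0, 0, 0], [0, 0, 0], 0], [[0, 0, 0], [0, 0, 0], 0], [[0, 0, 0], [0, 0, 0], 0], [[0, 0, 0], [0, 0, 0], 0], [[0, 0, 0], [0, 0, 0], 0], [[0, 0, 0], [0, 0, 0], 0], [[0, 0, 0], [0, 0, 0], 0]]'

```text
t: 14.28
position: [0.5138, -0.0515, 0.1552]
tool_rot: [-3.107, 0.001, -0.204]
wrist_force: [-0.7, -0.0, -7.4]
gripper_width: 0.219
grasp_force: 78.5
```

```bash
python3 -c "
from h import *
meas(3)"
```

```text
t 14.38 y [51.2 51.1 51.1] v -1 mm/s mark nan npx 1435.0 tcp [ 0.5138 -0.0515  0.1552] trayRoll 2.0 yaw -11.7 grip 78.5
```

Call:
drive_tool --increments '[[[0, 0, 0], [0, 0, 0], 0], [[0, 0, 0], [0, 0, 0], 0], [[0, 0, 0], [0, 0, 0], 0], [[0, 0, 0], [0, 0, 0], 0], [[0, 0, 0], [0, 0, 0], 0], [[0, 0, 0], [0, 0, 0], 0], [[0, 0, 0], [0, 0, 0], 0], [[0, 0, 0], [0, 0, 0], 0], [[0, 0, 0], [0, 0, 0], 0], [[0, 0, 0], [0, 0, 0], 0], [[0, 0, 0], [0, 0, 0], 0], [[0, 0, 0], [0, 0, 0], 0]]'

```text
t: 15.43
position: [0.5138, -0.0515, 0.1553]
tool_rot: [-3.107, 0.001, -0.204]
wrist_force: [-0.0, 0.5, -7.2]
gripper_width: 0.221
grasp_force: 78.5
```

Call:
drive_tool --increments '[[[0, 0, 0], [0, 0, 0], 0], [[0, 0, 0], [0, 0, 0], 0], [[0, 0, 0], [0, 0, 0], 0], [[0, 0, 0], [0, 0, 0], 0], [[0, 0, 0], [0, 0, 0], 0], [[0, 0, 0], [0, 0, 0], 0], [[0, 0, 0], [0, 0, 0], 0], [[0, 0, 0], [0, 0, 0], 0], [[0, 0, 0], [0, 0, 0], 0], [[0, 0, 0], [0, 0, 0], 0], [[0, 0, 0], [0, 0, 0], 0], [[0, 0, 0], [0, 0, 0], 0]]'

```text
t: 16.43
position: [0.5138, -0.0515, 0.1552]
tool_rot: [-3.107, 0.001, -0.204]
wrist_force: [0.7, 0.5, -7.6]
gripper_width: 0.226
grasp_force: 78.5
```

```bash
python3 -c "
from h import *
meas(3)"
```

```text
t 16.53 y [51.2 51.1 51.1] v -1 mm/s mark nan npx 1437.0 tcp [ 0.5138 -0.0515  0.1553] trayRoll 2.0 yaw -11.7 grip 78.5
```

Call:
drive_tool --increments '[[[0, 0, 0], [0, 0, 0], 0], [[0, 0, 0], [0, 0, 0], 0], [[0, 0, 0], [0, 0, 0], 0], [[0, 0, 0], [0, 0, 0], 0], [[0, 0, 0], [0, 0, 0], 0], [[0, 0, 0], [0, 0, 0], 0], [[0, 0, 0], [0, 0, 0], 0], [[0, 0, 0], [0, 0, 0], 0], [[0, 0, 0], [0, 0, 0], 0], [[0, 0, 0], [0, 0, 0], 0], [[0, 0, 0], [0, 0, 0], 0], [[0, 0, 0], [0, 0, 0], 0]]'

```text
t: 17.58
position: [0.5138, -0.0515, 0.1552]
tool_rot: [-3.107, 0.001, -0.204]
wrist_force: [-0.0, -0.5, -7.8]
gripper_width: 0.222
grasp_force: 78.5
```

Call:
drive_tool --increments '[[[0, 0, 0], [0, 0, 0], 0], [[0, 0, 0], [0, 0, 0], 0], [[0, 0, 0], [0, 0, 0], 0], [[0, 0, 0], [0, 0, 0], 0], [[0, 0, 0], [0, 0, 0], 0], [[0, 0, 0], [0, 0, 0], 0], [[0, 0, 0], [0, 0, 0], 0], [[0, 0, 0], [0, 0, 0], 0], [[0, 0, 0], [0, 0, 0], 0], [[0, 0, 0], [0, 0, 0], 0], [[0, 0, 0], [0, 0, 0], 0], [[0, 0, 0], [0, 0, 0], 0]]'

```text
t: 18.58
position: [0.5138, -0.0515, 0.1553]
tool_rot: [-3.107, 0.001, -0.204]
wrist_force: [0.8, 0.7, -8.3]
gripper_width: 0.22
grasp_force: 78.5
```

```bash
python3 -c "
from h import *
meas(3); print(robot.close_job())"
```

```text
t 18.68 y [51.1 51.2 51.2] v 1 mm/s mark nan npx 1433.0 tcp [ 0.5138 -0.0515  0.1552] trayRoll 2.0 yaw -11.7 grip 78.5
the job is handed in; nothing more can be done
None
```

I handed the job in at 18.7 s: the tray is still held up at the focus point, and the barrel stayed at rest for about 7 s, measured about 4 mm from the mark and 6 mm from the focus point; no verdict was returned.

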